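# Oil the stirrer drive and hold its cover ready for the screws

### The arm

A 7-joint arm with a two-finger parallel gripper is mounted at the origin on the work surface. World frame = base frame: x ahead of the robot, y to its left, z up, the work surface at z = 0. Lengths are in m, angles in rad, forces in N, time in s.
With the tool pointing down it reaches from about 0.4 to 0.875 m from the base axis. Payload 6.5 kg.
Tool frame: the origin (TCP) lies on the centre line of the jaws, within the pads' length; the fingertips stand 17 mm ahead of it and the grasp point (between the pads) lies 2 mm behind it (arm.finger_overhang is the distance from the TCP to the fingertips, in m); x points along the fingers, z is the direction in which the jaws open and shut, and the axes are right-handed (so a half turn about x gives the same grasp; the last joint's range is limited). The gripper opens to 88 mm and grips with 3 to 60 N. Pads are 18 mm wide; open, the fingers measure 123 mm over their backs; the gripper's body (75 mm by 187 mm) begins 45 mm behind the grasp point.
Start: joints at [1.212, 0.536, -0.004, 1.538, 0.003, 1.067, -0.071], TCP at [0.188, -0.622, 0.256] pointing down, gripper open.
Joint ranges: [-2.7, 2.7], [-0.37, 2.16], [-1.27, 1.26], [0.24, 2.4], [-1.31, 4.45], [0.19, 1.91], [-2.76, 2.76]. Speed limits (rad/s): [2.39, 2.39, 3.14, 3.14, 3.14, 3.14, 3.14].

### API

Orientations are given as [roll, pitch, yaw] about the fixed x, y, z axes, in that order (R = Rz(yaw) Ry(pitch) Rx(roll)).
In Python, from station import arm gives the robot as it stands.
- The arm moves only by the tool arm_command, never from a script. Its argument "moves" is text: rows parted by semicolons, each of 5 numbers parted by spaces: the shift along the tool's x, y, z normalised to -1 to 1, where 1 is 0.025 m, then the turn about the tool's x normalised to -1 to 1, where 1 is 4 degrees, then the opening, from -1 (shut) to 1 (fully open), so that 0 is half open. In form: x y z roll claw; .... A call has 1 to 10 rows; each row shifts and turns the commanded pose from where the row before left it, along the tool's axes as they then stand; what a row does not reach is not made up. A row lasts 1/12 s, in which the tool goes at most 41.7 mm and 7.16 degrees, less where a joint would pass 70% of its speed; a pose out of reach is approached as far as the arm can. A call with a number of a shift or a turn outside -1 to 1 is refused whole. A call with a gripper value outside its range is refused whole. The fingers move at their own pace and stop on an object; "force" is the grip in N (left out, the last holds). Time passes only in rows, so rows that do not move let the fingers close. It gives the time, the measured TCP pose, the force and the opening at its end, in the units of the state.
- arm.get_state(): the state, without advancing time (a new reading comes with each control period).
- arm.snapshot(name): name is "side" or "top"; returns the picture (480x640x3 uint8, red, green, blue); there is no depth.
- arm.camera_info(name): a dict with "fx", "fy", "cx", "cy" (pixels), "rvec" (rotation vector, rad) and "tvec" (3), from world to camera coordinates, as OpenCV has them. Camera axes: x right, y down, z forward; pixel columns grow to the right and rows downward; lengths in m; the calibration is good to about 2 mm. A picture is of the moment at which its call begins. camera_info takes no time and is no camera call.
- arm.close_job(): hands the job in, once; it reports no verdict.
The state is a dict: "clock": time; "q": joint angles; "qd": joint speeds; "tau": joint torques, N m; "eef_pos": TCP position; "eef_rot": TCP orientation; "force": force on the tool from outside, world axes, zero at the start; "wrist_torque": the same for the moment, N m; "opening": opening from 0.0 (shut) to 1.0 (fully open).
Only numpy, scipy, OpenCV 4.12 (cv2) and the standard library are available. Lean on these libraries where they do the work, as an engineer would, in place of code of your own. Each camera call takes 0.05 s, during which the arm holds its last target. There are 200 camera calls.

### The job

Oil the open gears of the paint stirrer drive: pull the lubricator's sprung T-handle up to its stop and let it go all the way back down. Then pick up the green cover and hold it still and level about 15 mm above the gear case, wide end over wide end and with its screw holes lined up over the threaded holes, without letting it touch the drive, so that I can start the screws. Finish while still holding it there in the gripper, and leave the other things on the bench where they are.

Things in the scene. Friction and masses are not known exactly. Their poses are not given: they have to be found in the camera images.
- drive: Fixed stirrer drive: blue gear case and lubricator on one steel base plate 150 x 310 mm, 12 mm thick. Origin on the bench under the centre of the case; z up, y along the case to its narrow end and on to the lubricator, x across. The case is an open egg-shaped housing 175 mm long, up to 120 mm wide, 100 mm high, with two steel gears inside, below its top face.
- case_face (a point): Centre of the open top face of the gear case, 100 mm above the bench, axes as the drive. Four bosses 22 mm across outside the wall are level with the face, each with a threaded hole (black, 8 mm across). Hole centres from this point, (x, y) in mm: wide end (48.1, -75.6), (-48.1, -75.6); narrow end (33.9, 81.4), (-33.9, 81.4).
- thread_wide (a point): Mouth of the threaded hole at the wide end of the case on its +x side, level with the top face.
- thread_narrow (a point): Mouth of the threaded hole at the narrow end of the case on its -x side (diagonally opposite), level with the top face.
- pump_handle (a point): Middle of the grip bar of the lubricator's black T-handle; moves with it. Bar 64 mm long (y, same as the case's y), 14 mm thick (x), 14 mm high. At rest 165 mm beyond the case centre past the narrow end, 143 mm above the bench. Below the bar are only its thin rod and a 13 mm wide brass guide (top 26 mm below the bar's middle); the grey pump head, 62 mm across, tops out 33 mm below.
- pump_pull (a joint): How far the T-handle is pulled straight up, in m: 0 at rest (down), 0.028 at its stop. A spring pulls it back down with about 4.5 N at rest and 9.5 N at the stop; a dashpot (80 N per m/s) slows it, so that it takes about half a second to return once let go.
- cover: Loose green cover, about 0.35 kg: plate 5 mm thick, same egg shape and size as the case, with four ears 22 mm across, each with a through hole 10 mm across, in the same pattern as the threaded holes. Origin at the centre of its outline on the underside (comes over the centre of case_face); z up, y to its narrow end. Starts flat, handle up, on a brown cardboard sheet 3 mm thick.
- cover_under (a point): Centre of the cover's outline, on the underside of the plate; axes as the cover.
- cover_handle (a point): Middle of the grip bar of the cover's black bridge handle; axes as the cover. Bar 14 mm thick (x), 14 mm high, 98 mm long (y), on a post 14 mm square under each end: clear space 70 mm between the posts, 23 mm from plate to bar. This point lies 35 mm above the underside of the plate and 10 mm towards the wide end from cover_under.
- hole_wide (a point): Centre of the cover's screw hole at its wide end on its +x side, at the underside of the plate. Belongs over thread_wide.
- hole_narrow (a point): Centre of the cover's screw hole at its narrow end on its -x side, at the underside of the plate. Belongs over thread_narrow.
- screw_dish: Bystander: open steel dish with black screws, 100 x 80 x 24 mm; origin under its centre.
- sanding_block: Bystander: green sanding block with rows of holes, 70 x 115 x 25 mm; origin under its centre.
- mixing_cup: Bystander: paint mixing cup with a paper strainer on top, 116 mm across at the top, 132 mm high; origin under its centre.
- blow_gun: Bystander: red air blow gun lying on its side, about 160 x 125 x 28 mm; origin on the bench under its barrel.
Things that resemble listed ones, but are neither listed nor needed, are in the scene too. Leave any grey or orange look-alike of the cover alone.

How it is judged:
On the way, in this order (a step that is already met when the one before it is completed fails the run):
1. the T-handle is pulled up to its stop (value of joint pump_pull above 0.025 m), for 0.2 s.
2. the T-handle is back down (value of joint pump_pull below 0.003 m), for 0.2 s.
At the end, for the whole second after the job is handed in: Held by the gripper alone, still, level within 4 degrees, underside 7 to 25 mm above the case face, not touching the drive; both listed cover holes within 4 mm (seen from above) of their threaded holes; T-handle back down (under 3 mm); no bystander moved 30 mm (horizontal distance between hole_wide and thread_wide below 0.004 m and horizontal distance between hole_narrow and thread_narrow below 0.004 m and z of cover_under in the frame of case_face between 0.007 and 0.025 m and angle between cover_under's own z axis and vertical below 0.07 rad and contact force between the fingers and cover above 1 N and contact force between cover and drive below 0.2 N and linear speed of cover below 0.015 m/s and angular speed of cover below 0.15 rad/s and value of joint pump_pull below 0.003 m and distance of each of screw_dish, sanding_block, mixing_cup, blow_gun from where it was at the start of the episode below 0.03 m); the arm keeps its last pose, push and grip.
It fails at once if the cover touches the drive (2 N) (contact force between cover and drive above 2 N).
It fails at once if screw dish pushed 30 mm or more (distance of screw_dish from where it was at the start of the episode above 0.03 m).
It fails at once if sanding block pushed 30 mm or more (distance of sanding_block from where it was at the start of the episode above 0.03 m).
It fails at once if mixing cup pushed 30 mm or more (distance of mixing_cup from where it was at the start of the episode above 0.03 m).
It fails at once if blow gun pushed 30 mm or more (distance of blow_gun from where it was at the start of the episode above 0.03 m).
It also fails if it takes over 70 s, if anything falls off the work surface, if the arm or the gripper's body presses on something with over 40 N, if the wrist force passes 120 N, or if a joint passes its speed limit or range.

## Working session

There is one attempt and no reset: what is moved stays moved. The work goes in short steps, Python scripts to look and compute and a tool call to move; the robot and the scene stay as the last step left them, time stands still between calls to the robot, and variables do not carry over. Pictures are saved under pics/ and viewed, about 8 in all and at most 12, crops included, and the job is handed in when it is done.

Besides the shell and the picture viewer there is one more tool, called as name(argument=value, ...) on one line, values as JSON. arm_command: Moves the arm, as the interface text tells. Scaled input: -1 to 1 covers 0.025 m each way for a shift and 4 degrees each way for a turn. Its arguments: {"type":"object","properties":{"moves":{"type":"string"},"force":{"type":"number"}},"required":["moves"]}

```bash
mkdir -p pics; ls; cat > h.py <<'E'
from station import arm
import numpy as np, cv2
def snap(n,f):
    im=arm.snapshot(n); cv2.imwrite('pics/'+f,im[:,:,::-1]); return im
def cam(n):
    c=arm.camera_info(n); K=np.array([[c['fx'],0,c['cx']],[0,c['fy'],c['cy']],[0,0,1.]]); return K,np.array(c['rvec'],float),np.array(c['tvec'],float)
def ray(n,u,v):
    K,r,t=cam(n); R=cv2.Rodrigues(r)[0]; o=-R.T@t; d=R.T@np.linalg.inv(K)@[u,v,1.]; return o,d
def onz(n,u,v,z):
    o,d=ray(n,u,v); return o+d*(z-o[2])/d[2]
def proj(n,p):
    K,r,t=cam(n); return cv2.projectPoints(np.array(p,float).reshape(-1,3),r,t,K,None)[0].reshape(-1,2)
E
python3 - <<'E'
from h import *
snap('top','top0.png'); snap('side','side0.png')
for n in('top','side'): print(n,ray(n,320,240),cam(n)[0][0,0])
s=arm.get_state(); print({k:np.round(v,3) for k,v in s.items()})
from scipy.spatial.transform import Rotation as R
print(R.from_euler('xyz',s['eef_rot']).as_matrix().round(3))
E
```

```text
pics
top (array([ 0.24192391, -0.0022924 ,  1.62519715]), array([ 0.18849655, -0.00571637, -0.98210488])) 613.7015372721871
side (array([0.13708797, 0.800011  , 1.14018639]), array([ 0.30997418, -0.60027305, -0.73729947])) 515.1785697527805
{'clock': np.float64(0.1), 'q': array([ 1.212,  0.537, -0.004,  1.539,  0.003,  1.067, -0.071]), 'qd': array([ 0.002, -0.002, -0.001, -0.003,  0.001, -0.001, -0.001]), 'tau': array([ 4.0000e-03, -5.7208e+01,  9.9400e-01, -2.5223e+01, -5.6000e-02,
        1.3000e-02,  0.0000e+00]), 'eef_pos': array([ 0.187, -0.622,  0.255]), 'eef_rot': array([-3.059,  1.569,  1.946]), 'force': array([-0.064,  0.415,  0.506]), 'wrist_torque': array([ 0.011, -0.01 , -0.006]), 'opening': np.float64(0.994)}
[[-0.001  0.957  0.289]
 [ 0.001  0.289 -0.957]
 [-1.    -0.    -0.002]]
```

View pics/top0.png

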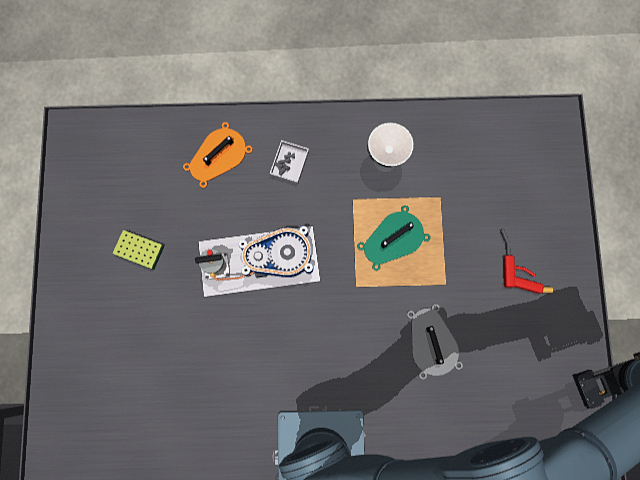

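View pics/side0.png

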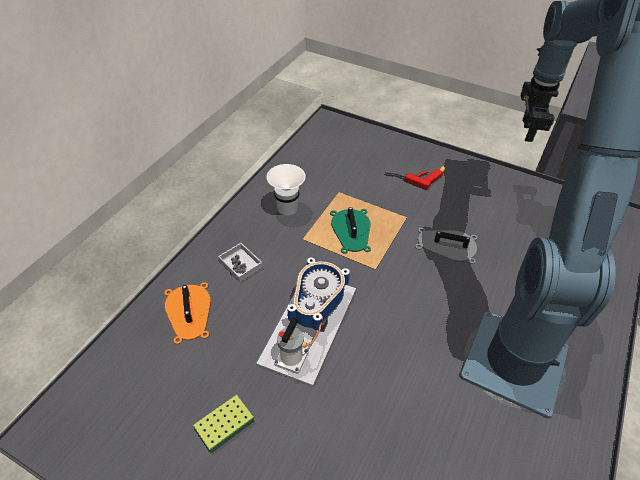

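The top view shows the green cover on the cardboard at (395,238) and the drive at (260,258), with its T-handle on the left at (208,259). Possible mix-ups for the cover are the orange look-alike (218,150), the grey look-alike (435,340) and the yellow-green sanding block (138,250). By the description I choose the one at (395,238). Next is a close crop.

```bash
python3 - <<'E'
from h import *
t=cv2.imread('pics/top0.png'); s=cv2.imread('pics/side0.png')
c=lambda im,x,y,w,h,k: cv2.resize(im[y:y+h,x:x+w],None,fx=k,fy=k,interpolation=cv2.INTER_CUBIC)
a=c(t,190,215,133,100,3); b=c(t,345,195,133,100,3); d=c(s,250,245,133,100,3); e=c(s,300,190,133,100,3)
cv2.imwrite('pics/c1.png',np.vstack([np.hstack([a,b]),np.hstack([d,e])]))
# green cover mask
hsv=cv2.cvtColor(t,cv2.COLOR_BGR2HSV)
m=cv2.inRange(hsv,(70,90,40),(90,255,255)); n,l,st,ce=cv2.connectedComponentsWithStats(m)
i=1+np.argmax(st[1:,4]); print('green',st[i],ce[i])
cs,h=cv2.findContours((l==i).astype(np.uint8),cv2.RETR_CCOMP,cv2.CHAIN_APPROX_NONE)
for k,q in enumerate(cs):
    if h[0][k][3]>=0:
        M=cv2.moments(q); A=cv2.contourArea(q); p=q.reshape(-1,2).mean(0); print('hole',A,p.round(1),onz('top',*p,.008).round(4))
E
```

```text
green [ 357  206   73   64 2055] [393.90364964 238.11776156]
hole 21.0 [375.9 266.4] [ 0.4771 -0.1584  0.008 ]
hole 17.5 [360.8 245.7] [ 0.5341 -0.1204  0.008 ]
hole 16.0 [426. 237.] [ 0.5535 -0.2962  0.008 ]
hole 236.0 [396.7 234.5] [ 0.5624 -0.2181  0.008 ]
hole 17.0 [404.5 208.5] [ 0.6335 -0.2427  0.008 ]
```

View pics/c1.png

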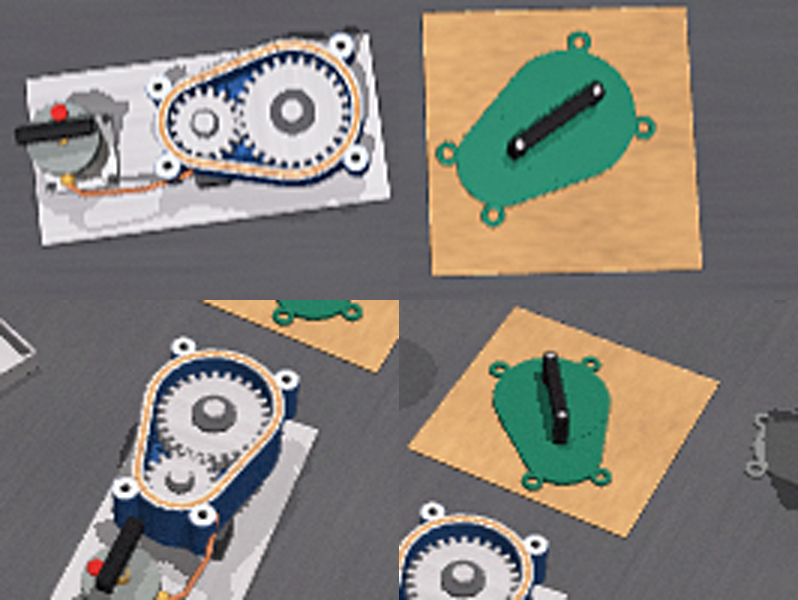

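The crop confirms the choice: a plain green egg plate with four ears and a black bridge handle, lying on cardboard. The drive's holes show at top-view pixels of about (303.7,230), (308.7,267.3), (242.7,244) and (245.7,270.3), and the handle bar at about (208,259). The cover's hole spacings of 68.5 and 96.2 mm match the given 67.8 and 96.2 mm.

```bash
cat >> h.py <<'E'
TH=np.array([[48.1,-75.6],[-48.1,-75.6],[33.9,81.4],[-33.9,81.4]])/1000
def fit2(A,B):  # B=R A+t, rigid in the plane
    a,b=A-A.mean(0),B-B.mean(0); c=a[:,0]*b[:,0]+a[:,1]*b[:,1]; s=a[:,0]*b[:,1]-a[:,1]*b[:,0]
    w=np.arctan2(s.sum(),c.sum()); R=np.array([[np.cos(w),-np.sin(w)],[np.sin(w),np.cos(w)]]); t=B.mean(0)-R@A.mean(0)
    return w,t,(np.linalg.norm(A@R.T+t-B,axis=1)*1000).round(1)
def dark(im,u,v,r=4):  # weighted centroid of dark spot in a bright boss
    u0,v0=int(round(u)),int(round(v)); g=im[v0-r:v0+r+1,u0-r:u0+r+1].astype(float).mean(2)
    yy,xx=np.mgrid[-r:r+1,-r:r+1]; w=np.clip(150-g,0,None)*((xx**2+yy**2)<=2.6**2)
    return np.array([u0+(w*xx).sum()/w.sum(),v0+(w*yy).sum()/w.sum()])
E
python3 - <<'E'
from h import *
t=cv2.imread('pics/top0.png'); s=cv2.imread('pics/side0.png')
# order: wide +x, wide -x, narrow +x, narrow -x ; drive y ~ world +y => drive x ~ world +x... (y=left, x=up)
P=[(303.7,230),(308.7,267.3),(242.7,244),(245.7,270.3)]
S=[(311,260.7),(345.7,271.7),(291.3,307.7),(317.7,316.3)]
for n,im,pp in(('top',t,P),('side',s,S)):
    q=[dark(im,*p) for p in pp]; X=np.array([onz(n,*p,.1)[:2] for p in q]); print(n,np.round(q,1).tolist(),X.round(4).tolist())
    w,tt,r=fit2(TH,X); print(np.degrees(w),tt,r); R=np.array([[np.cos(w),-np.sin(w)],[np.sin(w),np.cos(w)]]); print('bar',R@[0,.165]+tt, 'bar px',proj(n,[*(R@[0,.165]+tt),.150]))
C=[(404.5,208.5),(360.8,245.7)]
X=np.array([[.6335,-.2427],[.5535,-.2962],[.5341,-.1204],[.4771,-.1584]])
w,tt,r=fit2(TH,X); R=np.array([[np.cos(w),-np.sin(w)],[np.sin(w),np.cos(w)]]); print('cover',np.degrees(w),tt,r,'handle',R@[0,-.01]+tt, 'px',proj('top',[*(R@[0,-.01]+tt),.045]))
E
```

```text
top [[303.1, 229.7], [308.1, 267.1], [242.3, 243.5], [245.4, 269.7]] [[0.5624, 0.0309], [0.4662, 0.0204], [0.5306, 0.1856], [0.4635, 0.1778]]
6.326069406737713 [0.50600803 0.10082625] [0.3 0.3 0.2 0.2]
bar [0.48782725 0.26482155] bar px [[207.25077555 257.73630673]]
side [[310.7, 260.1], [344.9, 271.0], [291.2, 307.4], [317.0, 316.2]] [[0.5617, 0.0286], [0.466, 0.0178], [0.5298, 0.1838], [0.4624, 0.1759]]
6.469646694643574 [0.50531952 0.09865486] [0.4 0.3 0.5 0.2]
bar [0.48672784 0.26260409] bar px [[289.40985535 327.44866   ]]
cover 33.98643151170512 [ 0.55117109 -0.20682959] [0.2 0.2 0.3 0.5] handle [ 0.55676106 -0.21512129] px [[397.44287462 233.80770501]]
```

Both views agree: drive centre about (0.506, 0.100), yaw 6.4°, with the bar at (0.487, 0.264). The cover is at (0.551, -0.207), yaw 34°, with its handle at (0.557, -0.215). I'll turn the jaws across the drive first.

arm_command(moves="0 0 0 -1 1;0 0 0 -1 1;0 0 0 -1 1;0 0 0 -1 1;0 0 0 -1 1;0 0 0 -1 1;0 0 0 -1 1;0 0 0 -1 1;0 0 0 -1 1;0 0 0 -1 1")

```text
clock: 0.93
eef_pos: [0.1874, -0.622, 0.2552]
eef_rot: [2.554, 1.57, 1.977]
force: [0.5, 0.5, -0.1]
opening: 1.003
```

arm_command(moves="0 0 0 -1 1;0 0 0 -1 1;0 0 0 -1 1;0 0 0 -1 1;0 0 0 -1 1;0 0 0 -1 1;0 0 0 -1 1;0 0 0 -1 1;0 0 0 -1 1;0 0 0 -0.9 1")

```text
clock: 1.77
eef_pos: [0.1874, -0.622, 0.2552]
eef_rot: [1.818, 1.57, 1.933]
force: [-0.3, 0.2, 0.5]
opening: 1.005
```

arm_command(moves="0 0.5 1 0 1;0 0.5 1 0 1;0 0.5 1 0 1;0 0.5 1 0 1;0 0.5 1 0 1;0 0.5 1 0 1;0 0.5 1 0 1;0 0.5 1 0 1;0 0.5 1 0 1;0 0.5 1 0 1")

```text
clock: 2.6
eef_pos: [0.4229, -0.4693, 0.2553]
eef_rot: [2.378, 1.57, 2.489]
force: [0.4, -0.5, 0.5]
opening: 1.0
```

arm_command(moves="0 1 0.6 0 1;0 1 0.6 0 1;0 1 0.6 0 1;0 1 0.6 0 1;0 1 0.6 0 1;0 1 0.6 0 1;0 1 0.6 0 1;0 1 0.6 0 1;0 1 0.6 0 1;0 1 0.4 0 1")

```text
clock: 3.43
eef_pos: [0.5393, -0.2041, 0.2554]
eef_rot: [1.347, 1.57, 1.458]
force: [0.9, -0.5, -0.1]
opening: 0.997
```

arm_command(moves="0 1 0 0 1;0 1 0 0 1;0 1 0 0 1;0 1 0 0 1;0 1 0 0 1;0 1 0 0 1;0 1 0 0 1;0 1 0 0 1;0 1 0 0 1;0 1 0 0 1")

```text
clock: 4.27
eef_pos: [0.5102, 0.0437, 0.2554]
eef_rot: [-2.937, 1.57, -2.826]
force: [-0.1, -0.5, -0.3]
opening: 1.0
```

arm_command(moves="0 1 0 0 1;0 1 0 0 1;0 1 0 0 1;0 1 0 0 1;0 1 0 0 1;0 1 0 0 1;0 1 0 0 1;0 0.9 0 0 1;0 0 0 0 1;0 0 0 0 1")

```text
clock: 5.1
eef_pos: [0.4882, 0.2399, 0.2554]
eef_rot: [2.937, 1.57, 3.051]
force: [-0.2, -1.0, -0.1]
opening: 1.001
```

arm_command(moves="0 0.95 0.07 0 1;0 0 0 0 1;1 0 0 0 1;1 0 0 0 1;1 0 0 0 1;0 0 0 0 1;0 0 0 0 1")

```text
clock: 5.68
eef_pos: [0.4876, 0.261, 0.18]
eef_rot: [-2.6, 1.568, -2.49]
force: [0.8, 0.1, -0.3]
opening: 0.999
```

```bash
python3 - <<'E'
from h import *
t=snap('top','t2.png')[:,:,::-1]; s=snap('side','s2.png')[:,:,::-1]
c=lambda im,x,y,w,h,k: cv2.resize(im[y:y+h,x:x+w],None,fx=k,fy=k,interpolation=cv2.INTER_CUBIC)
cv2.imwrite('pics/c2.png',np.hstack([c(t,150,200,130,130,3),c(s,230,260,130,130,3)]))
e=arm.get_state(); print(e['eef_pos'],(e['eef_rot'][2]-e['eef_rot'][0])*57.3)
E
```

```text
[0.48879222 0.26253958 0.18206579] 6.329274820684762
```

View pics/c2.png

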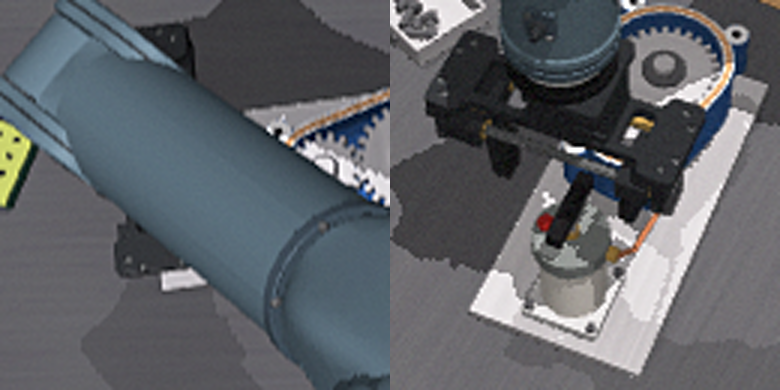

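The side view shows the T-handle bar at crop (570,215), midway between the open fingers, and clear to descend.

arm_command(moves="0.8 0 0 0 1;0.84 0 0 0 1;0 0 0 0 1;0 0 0 0 -1;0 0 0 0 -1;0 0 0 0 -1;0 0 0 0 -1;0 0 0 0 -1;0 0 0 0 -1;0 0 0 0 -1", force=40)

```text
clock: 6.62
eef_pos: [0.488, 0.2628, 0.14]
eef_rot: [0.205, 1.57, 0.316]
force: [-0.1, -0.4, 0.7]
opening: 0.493
```

arm_command(moves="0 0 0 0 -1;0 0 0 0 -1;0 0 0 0 -1;0 0 0 0 -1")

```text
clock: 6.95
eef_pos: [0.4879, 0.2628, 0.1396]
eef_rot: [-3.08, 1.571, -2.969]
force: [-0.4, -1.3, 0.9]
opening: 0.188
```

arm_command(moves="0 0 0 0 -1;0 0 0 0 -1;0 0 0 0 -1;0 0 0 0 -1;0 0 0 0 -1")

```text
clock: 7.37
eef_pos: [0.4865, 0.2626, 0.1395]
eef_rot: [-2.817, 1.568, -2.705]
force: [-5.5, -1.3, 2.9]
opening: 0.148
```

arm_command(moves="-0.2 0 0 0 -1;-0.2 0 0 0 -1;-0.2 0 0 0 -1;0 0 0 0 -1")

```text
clock: 7.7
eef_pos: [0.4866, 0.2626, 0.1547]
eef_rot: [-2.898, 1.568, -2.786]
force: [-4.6, 0.3, -7.3]
opening: 0.149
```

The wrist reads -7.3 N at 15 mm, which is what the spring should give there. I'll pull on to the stop.

arm_command(moves="-0.2 0 0 0 -1;-0.2 0 0 0 -1;-0.12 0 0 0 -1;0 0 0 0 -1;0 0 0 0 -1;0 0 0 0 -1")

```text
clock: 8.2
eef_pos: [0.4866, 0.2626, 0.1677]
eef_rot: [-2.867, 1.568, -2.756]
force: [-6.5, 2.4, -10.4]
opening: 0.145
```

arm_command(moves="-0.06 0 0 0 -1;0 0 0 0 -1;0 0 0 0 -1;0 0 0 0 -1")

```text
clock: 8.53
eef_pos: [0.4865, 0.2626, 0.1678]
eef_rot: [-3.139, 1.568, -3.027]
force: [-2.4, 4.7, -23.5]
opening: 0.146
```

The force jumped to -23.5 N with no further rise, so it is at the stop. I'll let go.

arm_command(moves="0 0 0 0 1;0 0 0 0 1;0 0 0 0 1;0 0 0 0 1;0 0 0 0 1;0 0 0 0 1;0 0 0 0 1;0 0 0 0 1;0 0 0 0 1;0 0 0 0 1")

```text
clock: 9.37
eef_pos: [0.4879, 0.2628, 0.1692]
eef_rot: [-2.425, 1.571, -2.314]
force: [-0.0, -1.0, -0.4]
opening: 0.881
```

arm_command(moves="0 0 0 0 1;0 0 0 0 1;0 0 0 0 1;0 0 0 0 1;0 0 0 0 1;0 0 0 0 1;-1 0 0 0 1;-1 0 0 0 1;-1 0 0 0 1;0 0 0 0 1")

```text
clock: 10.2
eef_pos: [0.4899, 0.2645, 0.2488]
eef_rot: [0.412, 1.563, 0.523]
force: [0.6, -0.2, 0.6]
opening: 1.0
```

```bash
python3 - <<'E'
from h import *
s=snap('side','s3.png')[:,:,::-1]
c=lambda im,x,y,w,h,k: cv2.resize(im[y:y+h,x:x+w],None,fx=k,fy=k,interpolation=cv2.INTER_CUBIC)
im=s.copy()
w=np.radians(6.4); u=np.array([-np.sin(w),np.cos(w)]); b=np.array([.4873,.2637])
for z,col in((.150,(0,255,0)),(.178,(0,0,255))):
    q=proj('side',[[*(b-.032*u),z],[*(b+.032*u),z]]).round().astype(int); cv2.line(im,tuple(q[0].tolist()),tuple(q[1].tolist()),col,1)
cv2.imwrite('pics/c3.png',np.hstack([c(s,230,260,130,130,3),c(im,230,260,130,130,3)]))
e=arm.get_state(); print(e['eef_pos'],e['opening'],e['force'],(e['eef_rot'][2]-e['eef_rot'][0])*57.3)
E
```

```text
[0.48918325 0.26373438 0.24662969] 1.0042150296916879 [ 0.03555906 -0.00628871  0.47752783] 6.372309919343427
```

View pics/c3.png

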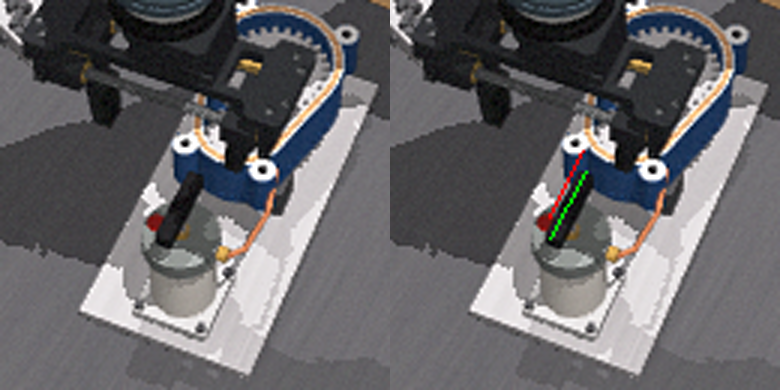

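The bar sits on the green line I projected for "at rest", not the red "at stop" line, so the T-handle is back down. Moving on to the cover handle.

arm_command(moves="0 -1 0 0 1;0 -1 0 0 1;0 -1 0 0 1;0 -1 0 0 1;0 -1 0 0 1;0 -1 0 0 1;0 -1 0 0 1;0 -1 0 0 1;0 -1 0 0 1;0 -1 0 0 1")

```text
clock: 11.08
eef_pos: [0.515, 0.0129, 0.2431]
eef_rot: [3.11, 1.569, -3.062]
force: [1.0, 0.2, -0.6]
opening: 0.999
```

arm_command(moves="0 -1 0.3 0 1;0 -1 0.3 0 1;0 -1 0 0 1;0 -1 0 0 1;0 -1 0 0 1;0 -1 0 0 1;0 -1 0 0 1;0 -1 0 0 1;0 -1 0 0 1;0 -0.3 0 0 1")

```text
clock: 11.92
eef_pos: [0.5553, -0.2198, 0.2427]
eef_rot: [-2.56, 1.568, -2.454]
force: [-1.0, -0.1, -0.3]
opening: 1.001
```

arm_command(moves="0 0 0 -1 1;0 0 0 -1 1;0 0 0 -1 1;0 0 0 -1 1;0 0 0 -1 1;0 0 0 -1 1;0 0 0 -0.9 1;0 0 0 0 1;0 0 0 0 1;0 0 0 0 1")

```text
clock: 12.75
eef_pos: [0.5562, -0.2145, 0.2438]
eef_rot: [1.918, 1.57, 2.509]
force: [-0.3, -0.6, -0.6]
opening: 1.003
```

```bash
python3 - <<'E'
from h import *
e=arm.get_state(); f=e['eef_rot'][2]-e['eef_rot'][0]; print(e['eef_pos'],np.degrees(f)%360)
d=np.array([.5568,-.2151])-e['eef_pos'][:2]; print('y',d@[-np.sin(f),np.cos(f)]/.025,'z',d@[np.cos(f),np.sin(f)]/.025)
E
```

```text
[ 0.5562304  -0.21450636  0.2437918 ] 33.90251867219218
y -0.03241689968830779 z 0.005665560483212063
```

```bash
python3 - <<'E'
from h import *
print('cup rim centre',onz('top',390.5,145,.132), 'side',onz('side',286,177,.132))
E
```

```text
cup rim centre [ 0.7710757  -0.19712267  0.132     ] side [ 0.770515   -0.19564434  0.132     ]
```

arm_command(moves="1 0 0 0 1;1 0 0 0 1;1 0 0 0 1;1 0 0 0 1;1 0 0 0 1;0 0 0 0 1;0 0 0 0 1")

```text
clock: 13.33
eef_pos: [0.5557, -0.2145, 0.1185]
eef_rot: [2.169, 1.568, 2.761]
force: [-0.6, 0.7, 0.2]
opening: 1.001
```

```bash
python3 - <<'E'
from h import *
t=snap('top','t4.png')[:,:,::-1]; s=snap('side','s4.png')[:,:,::-1]
c=lambda im,x,y,w,h,k: cv2.resize(im[y:y+h,x:x+w],None,fx=k,fy=k,interpolation=cv2.INTER_CUBIC)
cv2.imwrite('pics/c4.png',np.hstack([c(t,335,120,130,170,3),c(s,260,120,130,170,3)]))
e=arm.get_state(); f=e['eef_rot'][2]-e['eef_rot'][0]; print(e['eef_pos'],np.degrees(f)%360)
E
```

```text
[ 0.55744412 -0.21509695  0.12071663] 33.95676007218105
```

View pics/c4.png

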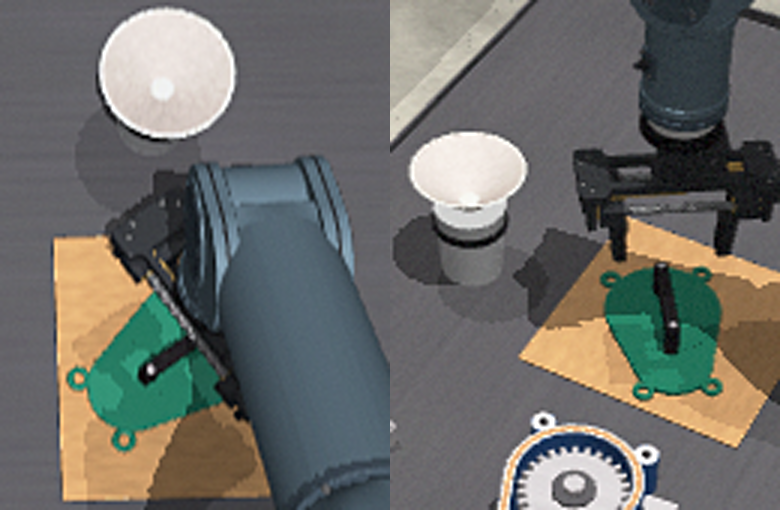

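The jaws straddle the cover's handle (side crop: fingers at (618,240) and (728,240), bar at (667,300)), and the cup is about 0.2 m away. Descending and gripping.

arm_command(moves="1 0 0 0 1;1 0 0 0 1;0.8 0 0 0 1;0.5 0 0 0 1;0 0 0 0 1;0 0 0 0 1;0 0 0 0 1")

```text
clock: 14.02
eef_pos: [0.5577, -0.2154, 0.0384]
eef_rot: [-0.891, 1.568, -0.298]
force: [0.8, -0.4, 0.1]
opening: 1.001
```

arm_command(moves="0 0 0 0 -1;0 0 0 0 -1;0 0 0 0 -1;0 0 0 0 -1;0 0 0 0 -1;0 0 0 0 -1;0 0 0 0 -1;0 0 0 0 -1;0 0 0 0 -1;0 0 0 0 -1", force=45)

```text
clock: 14.85
eef_pos: [0.5564, -0.2151, 0.0367]
eef_rot: [2.159, 1.571, 2.752]
force: [1.3, -0.3, -0.4]
opening: 0.268
```

arm_command(moves="0 0 0 0 -1;0 0 0 0 -1;0 0 0 0 -1;0 0 0 0 -1;0 0 0 0 -1;0 0 0 0 -1;0 0 0 0 -1;0 0 0 0 -1")

```text
clock: 15.52
eef_pos: [0.5564, -0.2151, 0.0367]
eef_rot: [3.067, 1.571, -2.624]
force: [-0.4, -0.7, 0.1]
opening: 0.152
```

arm_command(moves="-0.1 0 0 0 -1;-0.3 0 0 0 -1;-0.6 0 0 0 -1;-1 0 0 0 -1;-1 0 0 0 -1;-1 0 0 0 -1;-1 0 0 0 -1;-1 0 0 0 -1;-1 0 0 0 -1;-1 0 0 0 -1")

```text
clock: 16.35
eef_pos: [0.556, -0.2148, 0.2392]
eef_rot: [-1.244, 1.57, -0.65]
force: [0.6, 0.1, -4.3]
opening: 0.151
```

arm_command(moves="0 0 0 0.5 -1;0 0 0 1 -1;0 0 0 1 -1;0 0 0 1 -1;0 0 0 1 -1;0 0 0 1 -1;0 0 0 0.9 -1;0 0 0 0.5 -1;0 0 0 0 -1;0 0 0 0 -1")

```text
clock: 17.18
eef_pos: [0.5563, -0.2148, 0.2376]
eef_rot: [-0.671, 1.57, -0.558]
force: [-0.1, 0.1, -4.7]
opening: 0.148
```

```bash
python3 - <<'E'
from h import *
e=arm.get_state(); f=e['eef_rot'][2]-e['eef_rot'][0]; print(e['eef_pos'],np.degrees(f)%360,e['force'],e['wrist_torque'])
d=np.array([.5068,.0898])-e['eef_pos'][:2]; print('y',d@[-np.sin(f),np.cos(f)]/.025,'z',d@[np.cos(f),np.sin(f)]/.025)
E
```

```text
[ 0.55626196 -0.21483416  0.2375735 ] 6.47273881301913 [-0.06273835  0.12912432 -4.6739    ] [-0.0887038  -0.10613485  0.05721934]
y 12.330726986609896 z -0.5922046852447471
```

arm_command(moves="0 0.4 0 0 -1;0 0.8 0 0 -1;0 1 -0.2 0 -1;0 1 -0.2 0 -1;0 1 -0.2 0 -1;0 1 0 0 -1;0 1 0 0 -1;0 1 0 0 -1;0 1 0 0 -1;0 1 0 0 -1")

```text
clock: 18.02
eef_pos: [0.5152, 0.0138, 0.2371]
eef_rot: [0.657, 1.571, 0.77]
force: [0.3, 0.5, -3.8]
opening: 0.149
```

arm_command(moves="0 1 0 0 -1;0 1 0 0 -1;0 0.7 0 0 -1;0 0.4 0 0 -1;0 0 0 0 -1;0 0 0 0 -1;1 0 0 0 -1;0.6 0 0 0 -1;0 0 0 0 -1;0 0 0 0 -1")

```text
clock: 18.85
eef_pos: [0.5071, 0.0872, 0.1963]
eef_rot: [-2.806, 1.569, -2.696]
force: [0.2, -0.3, -3.7]
opening: 0.149
```

```bash
python3 - <<'E'
from h import *
t=snap('top','t5.png')[:,:,::-1]; s=snap('side','s5.png')[:,:,::-1]
c=lambda im,x,y,w,h,k: cv2.resize(im[y:y+h,x:x+w],None,fx=k,fy=k,interpolation=cv2.INTER_CUBIC)
cv2.imwrite('pics/c5.png',np.hstack([c(t,210,180,130,150,3),c(s,250,180,130,150,3)]))
e=arm.get_state(); f=e['eef_rot'][2]-e['eef_rot'][0]; print(e['eef_pos'],np.degrees(f)%360,e['force'])
for n,im in(('top',t),('side',s)):
    m=cv2.inRange(cv2.cvtColor(im,cv2.COLOR_BGR2HSV),(70,90,40),(90,255,255)); k,l,st,ce=cv2.connectedComponentsWithStats(m)
    cs,h=cv2.findContours(m,cv2.RETR_CCOMP,cv2.CHAIN_APPROX_NONE)
    for j,q in enumerate(cs):
        if h[0][j][3]>=0 and cv2.contourArea(q)>5: p=q.reshape(-1,2).mean(0); print(n,cv2.contourArea(q),p.round(1))
E
```

```text
[0.50813968 0.08818802 0.1976252 ] 6.308339402934568 [-0.13203447 -0.16424188 -3.96770465]
top 21.0 [243.9 265.4]
top 23.5 [240.7 237.8]
side 13.0 [317.5 298.5]
side 11.5 [290.7 289.4]
```

View pics/c5.png

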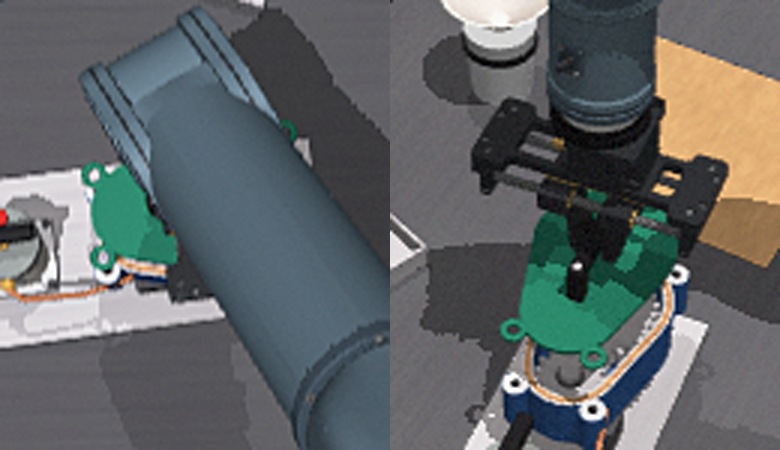

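The cover hangs over the case with its narrow end over the narrow end. Its narrow holes are visible in the top view at (240.7,237.8) and (243.9,265.4), and in the side view at (290.7,289.4) and (317.5,298.5). I'll triangulate these against the threaded holes.

```bash
cat >> h.py <<'E'
def tri(a,b):
    P=[]
    for n in('top','side'):
        K,r,t=cam(n); P.append(K@np.c_[cv2.Rodrigues(r)[0],t])
    X=cv2.triangulatePoints(P[0],P[1],np.array(a,float).reshape(2,1),np.array(b,float).reshape(2,1)); return (X[:3]/X[3]).ravel()
E
python3 - <<'E'
from h import *
d=[tri((242.3,243.5),(291.2,307.4)),tri((245.4,269.7),(317.0,316.2))]
c=[tri((240.7,237.8),(290.7,289.4)),tri((243.9,265.4),(317.5,298.5))]
print('wide thr',tri((303.1,229.7),(310.7,260.1)),tri((308.1,267.1),(344.9,271.0)))
for x,y in zip(d,c): print(x.round(4),y.round(4),((y-x)*1000).round(1))
e=arm.get_state(); p=e['eef_pos']; print(p)
# same by single view at known height (arm: underside ~ tcp-0.033; mid of plate seen +.003)
z=p[2]-.0337+.0025; print('zc',z)
for n,D,C in(('top',[(242.3,243.5),(245.4,269.7)],[(240.7,237.8),(243.9,265.4)]),('side',[(291.2,307.4),(317.0,316.2)],[(290.7,289.4),(317.5,298.5)])):
    for a,b in zip(D,C): print(n,((onz(n,*b,z)-onz(n,*a,.1))*1000).round(1))
# dir of pair
for q in(d,c): v=(q[0]-q[1]); print(np.degrees(np.arctan2(v[1],v[0])),np.linalg.norm(v))
E
```

```text
wide thr [0.56117875 0.03087349 0.10305708] [0.46540318 0.02028267 0.103359  ]
[0.5297 0.1852 0.102 ] [0.5314 0.1809 0.1684] [ 1.7 -4.3 66.4]
[0.4626 0.1774 0.1022] [0.4638 0.1733 0.1681] [ 1.3 -4.1 65.9]
[0.50813968 0.08818802 0.1976252 ]
zc 0.16642519646404477
top [ 1.6 -4.3 66.4]
top [ 0.9 -4.2 66.4]
side [ 2.  -4.3 66.4]
side [ 1.7 -3.8 66.4]
6.629522825376919 0.06757985140857438
6.4554369259351745 0.06801014749106284
```

arm_command(moves="0 0.17 -0.04 0 -1;0.4 0 0 0 -1;0.4 0 0 0 -1;0.4 0 0 0 -1;0 0 0 0 -1;0 0 0 0 -1;0 0 0 0 -1;0 0 0 0 -1")

```text
clock: 19.62
eef_pos: [0.5062, 0.0931, 0.167]
eef_rot: [0.212, 1.57, 0.324]
force: [0.2, -0.4, -3.8]
opening: 0.153
```

```bash
cat > m.py <<'E'
from h import *
import sys
t=snap('top',sys.argv[1]+'t.png')[:,:,::-1]; s=snap('side',sys.argv[1]+'s.png')[:,:,::-1]
e=arm.get_state(); f=e['eef_rot'][2]-e['eef_rot'][0]; print(e['eef_pos'],np.degrees(f)%360,e['force'],e['opening'])
H={}
for n,im in(('top',t),('side',s)):
    m=cv2.inRange(cv2.cvtColor(im,cv2.COLOR_BGR2HSV),(70,90,40),(90,255,255))
    cs,h=cv2.findContours(m,cv2.RETR_CCOMP,cv2.CHAIN_APPROX_NONE); H[n]=[]
    for j,q in enumerate(cs):
        if h[0][j][3]>=0 and 8<cv2.contourArea(q)<40: H[n].append(q.reshape(-1,2).mean(0))
    print(n,np.round(H[n],1).tolist())
D={'top':[(242.3,243.5),(245.4,269.7)],'side':[(291.2,307.4),(317.0,316.2)]}
z=e['eef_pos'][2]-.0337+.0025
for n in D:
    for a in D[n]:
        if H[n]:
            b=min(H[n],key=lambda b:np.hypot(*(b-a))); print(n,b.round(1),((onz(n,*b,z)-onz(n,*a,.1))*1000).round(1))
c=lambda im,x,y,w,h,k: cv2.resize(im[y:y+h,x:x+w],None,fx=k,fy=k,interpolation=cv2.INTER_CUBIC)
cv2.imwrite('pics/'+sys.argv[1]+'.png',np.hstack([c(t,210,200,130,120,3),c(s,250,220,130,120,3)]))
E
python3 m.py a6
```

```text
[0.50620613 0.0930289  0.16706245] 6.373506196675203 [-0.22498845 -0.09968258 -4.1800722 ] 0.1476177233097675
top [[242.9, 267.6], [239.7, 240.7]]
side [[316.5, 308.0], [290.7, 299.2]]
top [239.7 240.7] [ 0.5  1.9 35.9]
top [242.9 267.6] [ 0.2  2.  35.9]
side [290.7 299.2] [-0.5  1.3 35.9]
side [316.5 308. ] [ 0.9  1.8 35.9]
```

View pics/a6.png

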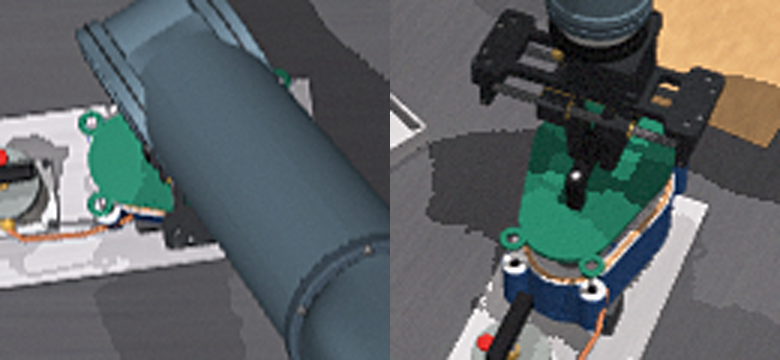

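The narrow-end holes are now about 1.8 mm too far along +y. I'll correct that and lower to about 16 mm.

arm_command(moves="0 -0.07 -0.01 0 -1;0.2 0 0 0 -1;0.2 0 0 0 -1;0.15 0 0 0 -1;0.1 0 0 0 -1;0.05 0 0 0 -1;0 0 0 0 -1;0 0 0 0 -1;0 0 0 0 -1;0 0 0 0 -1")

```text
clock: 20.55
eef_pos: [0.506, 0.0912, 0.1494]
eef_rot: [-0.003, 1.57, 0.108]
force: [0.4, 0.6, -3.7]
opening: 0.152
```

```bash
python3 m.py a7
```

```text
[0.50595134 0.09118091 0.14936035] 6.377060230896032 [ 0.28337198  0.44253951 -3.40783252] 0.14793941962035823
top [[244.7, 268.3], [241.5, 241.9]]
side [[317.0, 312.0], [291.0, 303.0]]
top [241.5 241.9] [ 0.6 -0.2 18.2]
top [244.7 268.3] [ 0.9 -0.4 18.2]
side [291. 303.] [ 0.1 -0.1 18.2]
side [317. 312.] [ 0.   0.4 18.2]
```

View pics/a7.png

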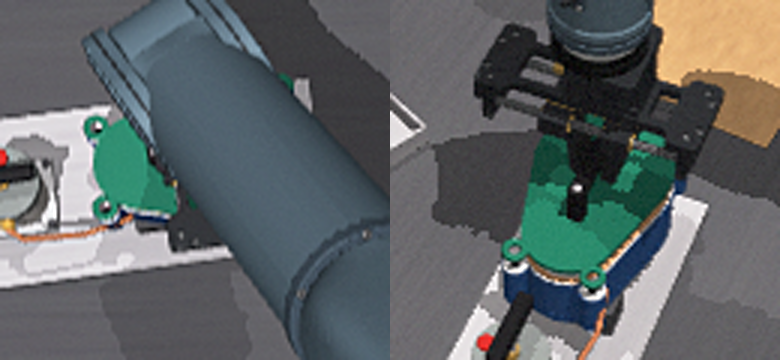

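The narrow-end holes are within 1 mm and the yaw matches the case (6.38° against 6.4°). One last height and level check by triangulation, then I hand in.

```bash
python3 - <<'E'
from h import *
a=tri((241.5,241.9),(291,303))-tri((242.3,243.5),(291.2,307.4)); b=tri((244.7,268.3),(317,312))-tri((245.4,269.7),(317,316.2))
print((a*1000).round(1),(b*1000).round(1)); e=arm.get_state(); print(e['eef_pos'],np.abs(e['qd']).max(),e['clock'])
h=(a[2]+b[2])/2*1000
if 13<h<24: print('close',arm.close_job())
E
```

```text
[ 0.5 -0.3 17.8] [ 0.8 -0.3 16.9]
[0.50595134 0.09118091 0.14936035] 0.002250896507065481 20.65
the job is handed in; nothing more can be done
close None
```

I oiled the gears and handed the job in at about 20.7 s, with the green cover held still in the gripper over the case.

- **Lubricator:** I pulled the T-handle up 28 mm. At the stop the force jumped to 23.5 N with no further rise. After I let go, the camera showed the bar back at its rest position.
- **Hole alignment:** By both cameras, the cover's narrow-end holes are within about 1 mm of their threaded holes. The arm hid the wide-end holes. Their alignment rests on the jaws' angle (6.38° against the case's 6.3–6.5°).
- **Height:** The arm's pose puts the underside about 15.7 mm above the case face. The cameras put the visible hole edges 17–18 mm above it, which agrees once the plate's thickness is counted.
- **Level:** I didn't measure tilt directly, but the two narrow-end holes are within 1 mm of the same height. Those heights also match the arm's, so I expect about 1° or less.
- **Contact and other objects:** The wrist force of about 3.4–4 N matches the cover's weight, so there was no sign of it touching the drive. I kept clear of the other objects on the bench, but didn't re-measure their positions at the end.

No check failed. The two cameras disagreed by about 2 mm on absolute position, so I measured the cover relative to the threaded holes.

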